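# Angle the brass lantern rail past the stake into its bay

### The job

Push the long brass rail along the bench top into the open-fronted wooden bay: angle its copper-tipped end in past the steel post first, then swing the plain end in after it, until the whole rail lies flat against the bay's back wall. Only push it with the fingertips, never lift or carry it, leave the other things on the bench where they are, and finish clear of everything.

Things in the scene. Friction and masses are not known exactly. Their poses are not given: they have to be found in the camera images.
- rail: Loose straight brass rail lying on the bench, 200 mm long, 20 wide, 24 high, 0.2 to 0.45 kg, ordinary sliding friction; pushed sideways 75 mm from its middle, it pivots about a point some 45 mm beyond the middle. Origin: centre of its underside. x runs along it from the plain to the copper-tipped end, z up. Once home its y axis points to the bay's back wall: its -y side faces the robot.
- rail_copper_end (a point): Centre of the rail's end face at the copper-tipped end (the last 30 mm are red copper without the dark rivet dots of the brass part), 12 mm above the rail's underside, at x = +100 mm in the rail's frame.
- rail_plain_end (a point): Centre of the rail's end face at the plain brass end, 12 mm above the rail's underside, at x = -100 mm in the rail's frame.
- bay: Fixed pale wood bay: back wall and two side walls, 26 mm high, 14 thick, no floor, open to the robot. Origin: on the bench, centre of the inner space; x points to the back wall, y left seen from the robot. Inside: y -120 to +120 mm, x -30 (mouth) to +30 mm (back wall's face). Rail home: its centre line at x = +20 mm, copper end towards -y.
- post: Fixed round steel post, 18 mm diameter, 54 mm high, in front of the bay's mouth, about 65 mm in front of the bay's origin and 60 mm to its right (-y). Origin: on the bench, on its axis. The rail cannot go straight in: it goes in aslant on the left of the post, the copper end passing behind the post.
- cap: Bystander: domed brass lantern cap, 90 mm diameter, 65 mm high, standing loose. Origin: centre of its underside. To be left alone.
- punch: Bystander: steel chasing punch with a dark grip, 125 mm long, 18 mm thick, lying loose along its x axis. Origin: under its grip. To be left alone.
- mallet: Bystander: pale cedar mallet lying loose, about 235 mm long, head 55 x 95 x 55 mm at +x, handle to -x. Origin: under the handle near the head. To be left alone.
- pane0: Bystander: amber glass pane lying flat, 90 x 130 x 5 mm, loose. Origin: centre of its underside. To be left alone.
- pane1: Bystander: second amber glass pane lying flat, 90 x 130 x 5 mm, loose. Origin: centre of its underside. To be left alone.
- chest_drawer0_handle (a point): Bystander: turned brass pull of the half-open drawer of pierced panels, far to the left. The drawer is to be left alone.

How it is judged (in metres and radians):
On the way:
1. the copper-tipped end is inside the bay while the plain end is still outside (x of rail_copper_end in the frame of bay above -0.03 m and y of rail_copper_end in the frame of bay below 0.03 m and x of rail_plain_end in the frame of bay below -0.05 m), for 0.1 s.
At the end, for the whole second after the job is handed in: The rail lies at rest on the bench inside the bay, between its side walls, copper end on the right, both ends within 10 mm of lying flat against the back wall (x of rail_copper_end in the frame of bay between 0.01 and 0.03 m and x of rail_plain_end in the frame of bay between 0.01 and 0.03 m and y of rail_copper_end in the frame of bay between -0.125 and -0.07 m and y of rail_plain_end in the frame of bay between 0.07 and 0.125 m and height (world z) of each of rail_copper_end, rail_plain_end below 0.018 m and linear speed of rail below 0.01 m/s); the robot touches nothing.
It fails at once if the rail is lifted or tipped: an end rises more than 12 mm (height (world z) of any of rail_copper_end, rail_plain_end above 0.024 m).
It fails at once if a bystander is moved by more than 20 mm (distance of any of cap, punch, mallet, pane0, pane1, chest_drawer0_handle from where it was at the start of the episode above 0.02 m).
It also fails if it takes over 67 s, if anything falls off the work surface, if the arm or the gripper's body presses on something with over 40 N, if the wrist force passes 120 N, or if a joint passes its speed limit or range.

### The arm

A 7-joint arm with a two-finger parallel gripper is mounted at the origin on the work surface. World frame = base frame: x ahead of the robot, y to its left, z up, the work surface at z = 0. Lengths are in mm, angles in rad, forces in N, time in s.
With the tool pointing down it reaches from about 425 to 925 mm from the base axis. Payload 6.8 kg.
Tool frame: the origin (TCP) lies at the very end of the fingers, on their centre line; the grasp point (between the pads) lies 19 mm behind it; z points along the fingers, y is the direction in which the jaws open and shut (so a half turn about z gives the same grasp; the last joint's range is limited). The gripper opens to 85 mm and grips with 20 to 120 N. Pads are 22 mm wide; open, the fingers measure 114 mm over their backs; the gripper's body (76 mm by 85 mm) begins 54 mm behind the grasp point. The pads swing forward as they close: fully open they stand 13 mm farther back than shut.
Start: joints at [-1.229, 0.477, 0.022, 1.555, -0.011, 1.109, -0.083], TCP at [293.479, 607.879, 231.308] pointing down, gripper open.
Joint ranges: [-2.96, 2.96], [-0.34, 2.1], [-1.41, 1.46], [0.24, 2.44], [-1.37, 4.51], [0.17, 1.92], [-2.96, 2.96]. Speed limits (rad/s): [2.39, 2.39, 3.14, 3.14, 3.14, 3.14, 3.14].

### API

Orientations are given as a 3x3 rotation matrix whose columns are the frame's x, y, z axes.
In Python, from cell import manip gives the robot as it stands. The module is installed in compiled form; this text tells all that it offers.
- The arm moves only by the tool carry_out, never from a script. Its argument "moves" is a list of rows, each a list of 3 entries, a list of its own where there are three numbers: the shift along the tool's x, y, z in mm, then the turn, a rotation vector about the tool's x, y, z in rad, then the opening, from 0 (shut) to 1 (fully open). A call has 1 to 8 rows; each row shifts and turns the pose as measured when the row begins, along the tool's axes as they then stand; what a row does not reach is not made up. A row lasts 1/8 s, in which the tool goes at most 62.5 mm and 10.7 degrees, less where a joint would pass 70% of its speed; a pose out of reach is approached as far as the arm can. A call is refused whole if a number of a shift passes 62.5 or a number of a turn 0.188, either way. A call with a gripper value outside its range is refused whole. The fingers move at their own pace and stop on an object; "grip_force" is the grip in N (left out, the last holds). Time passes only in rows, so rows that do not move let the fingers close. It gives the time, the measured TCP pose, the force and the opening at its end, in the units of the state.
- manip.get_obs(): the state, without advancing time (a new reading comes with each control period).
- manip.get_image(name): name is "scene" or "top" or "wrist"; returns a dict with "color" (400x640x3 uint8, red, green, blue), "depth" (400x640 float32, mm along the optical axis (not along the pixel's ray), 0 where there is no reading), "vfov" (degrees; the focal length in pixels is half the picture's height over the tangent of half this angle, whatever the lens; pixels are square), "cx", "cy" (the principal point, pixels), "R" (3x3) and "t" (3): a world point X has camera coordinates R X + t. Camera axes: x right, y down, z forward; pixel columns grow to the right and rows downward; lengths in mm; the calibration is good to about 2 mm. A picture is of the moment at which its call begins.
- manip.sign_off(): hands the job in, once; it reports no verdict.
The state is a dict: "t": time; "joints": joint angles; "qvel": joint speeds; "joint_torque": joint torques, N m; "tcp_pos": TCP position; "eef_rot": TCP orientation; "contact_force": force on the tool from outside, world axes, zero at the start; "moment": the same for the moment, N m; "width": finger opening in mm.
Only numpy, scipy, OpenCV 4.12 (cv2) and the standard library are available. Lean on these libraries where they do the work, as an engineer would, in place of code of your own. Each camera call takes 0.05 s, during which the arm holds its last target. There are 200 camera calls.

## Working session

There is one attempt and no reset: what is moved stays moved. The work goes in short steps, Python scripts to look and compute and a tool call to move; the robot and the scene stay as the last step left them, time stands still between calls to the robot, and variables do not carry over. Pictures are saved under pics/ and viewed, about 8 in all and at most 12, crops included, and the job is handed in when it is done.

Besides the shell and the picture viewer there is one more tool, called after "Emit:" as name(argument=value, ...), one argument or row to a line, values as JSON. carry_out: Moves the arm, as the interface text tells. Its arguments: {"type":"object","properties":{"moves":{"type":"array"},"grip_force":{"type":"number"}},"required":["moves"]}

```bash
mkdir -p pics; cat > h.py <<'E'
import numpy as np, cv2
from cell import manip
def shot(name,fn):
    im=manip.get_image(name); cv2.imwrite(f'pics/{fn}.png',im['color'][:,:,::-1]); np.save(f'pics/{fn}.npy',im,allow_pickle=True); return im
def load(fn): return np.load(f'pics/{fn}.npy',allow_pickle=True).item()
def px(im,u,v,z=None):
    f=200/np.tan(np.radians(im['vfov']/2)); R=np.array(im['R']);t=np.array(im['t'])
    r=np.array([(u-im['cx'])/f,(v-im['cy'])/f,1.])
    if z is None: c=r*im['depth'][int(v),int(u)]; return R.T@(c-t)
    o=-R.T@t; d=R.T@r; return o+d*(z-o[2])/d[2]
E
python3 - <<'E'
from h import *
np.set_printoptions(precision=3,suppress=True)
o=manip.get_obs();print(o)
for n in('top','scene'):
    im=shot(n,n+'0');print(n,im['vfov'],im['cx'],im['cy'],-np.array(im['R']).T@im['t'])
E
```

```text
{'t': 0.0, 'joints': array([-1.229,  0.478,  0.022,  1.556, -0.011,  1.109, -0.083]), 'qvel': array([-0.   , -0.   , -0.001, -0.   , -0.003, -0.001,  0.002]), 'joint_torque': array([  0.   , -59.646,   1.607, -28.119,   0.012,   0.009,  -0.   ]), 'tcp_pos': array([293.274, 607.309, 230.321]), 'eef_rot': array([[-0.901,  0.435, -0.001],
       [ 0.435,  0.901, -0.002],
       [-0.   , -0.002, -1.   ]]), 'contact_force': array([ 0.617,  0.203, -0.519]), 'moment': array([ 0.018,  0.006, -0.002]), 'width': 85.61959152217891}
top 48.873310875038555 314.1892562923649 197.21723248342818 [ 394.261   52.858 1491.034]
scene 56.31950110523064 322.2443978277121 197.95645849646394 [ 927.943  543.811 1100.278]
```

View pics/top0.png

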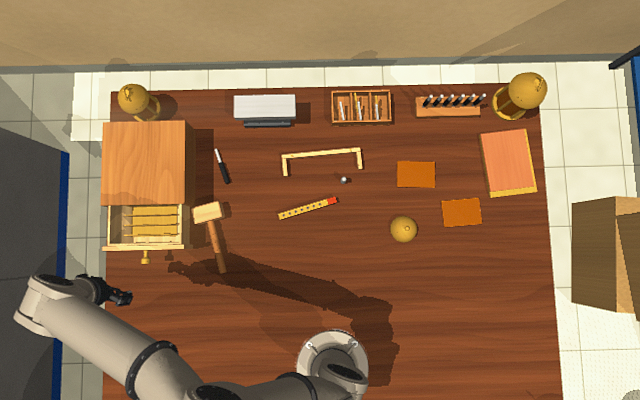

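View pics/scene0.png

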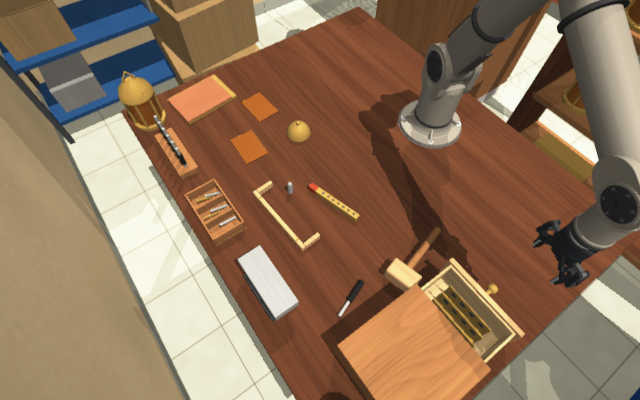

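The top view shows the bay at about (282–363, 148–176), the post at (345,180), and the rail from (278,217) at the plain end to (338,199) at the copper end. The cap is at (404,229) and the mallet head at (210,211). I'll enlarge this area next.

```bash
python3 - <<'E'
from h import *
im=load('top0'); c=im['color'][140:240,265:375,::-1]
cv2.imwrite('pics/crop0.png',cv2.resize(c,None,fx=6,fy=6,interpolation=cv2.INTER_CUBIC)[:600])
E
```

```text
(no output)
```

View pics/crop0.png

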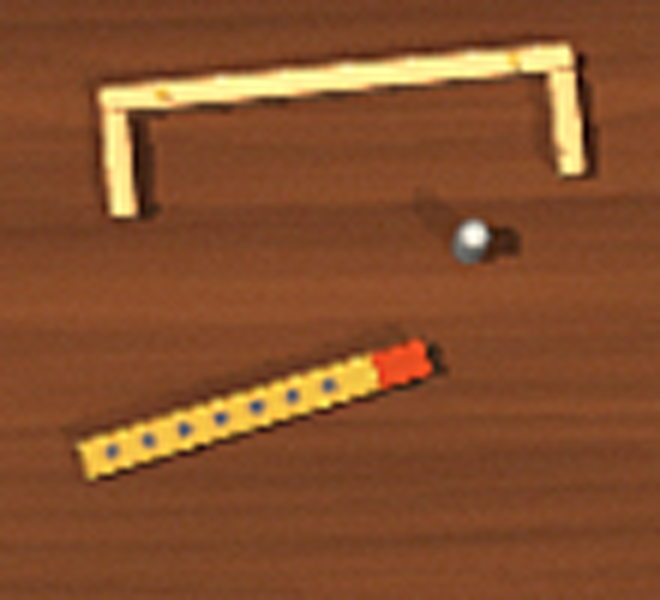

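The crop shows the bay's outer back corners at (100,90) and (572,44), with mouth ends at (123,215) and (574,174). The post's top is at (474,233). The rail's plain end is centred at (84,462) and its copper end at (430,357).

```bash
cat >> h.py <<'E'
def cp(im,x,y,z,u0=265,v0=140,s=6): return px(im,u0+(x+.5)/s-.5,v0+(y+.5)/s-.5,z)
class F:
    def __init__(s,o,a): s.o=np.array(o[:2]); s.a=a; s.R=np.array([[np.cos(a),-np.sin(a)],[np.sin(a),np.cos(a)]])
    def loc(s,p): return s.R.T@(np.array(p[:2])-s.o)
    def wor(s,p): return s.R@np.array(p[:2])+s.o
E
python3 - <<'E'
from h import *
np.set_printoptions(precision=1,suppress=True)
im=load('top0')
P={k:cp(im,*v) for k,v in dict(obl=(100,92,26),obr=(572,44,26),mlo=(110,217,26),mli=(137,214,26),mri=(562,176,26),mro=(587,173,26),ibl=(131,110,26),ibr=(551,72,26),post=(474,233,54),r1=(78,445,24),r2=(90,480,24),r3=(424,340,24),r4=(436,373,24)).items()}
for k,v in P.items(): print(k,v)
n=lambda a,b:np.linalg.norm(P[a]-P[b])
print('back outer 268:',n('obl','obr'),'mouth inner 240',n('mli','mri'),'depth74',n('obl','mlo'),n('obr','mro'),'rail',n('r1','r3'),n('r1','r2'))
d=P['mli']-P['mri']; d2=P['obl']-P['obr']; print(np.degrees([np.arctan2(-d[0],d[1]),np.arctan2(-d2[0],d2[1])]))
E
```

```text
obl [701.6 152.8  26. ]
obr [ 723.2 -114.4   26. ]
mlo [630.2 148.2  26. ]
mli [631.6 133.1  26. ]
mri [ 647.8 -106.1   26. ]
mro [ 649.2 -120.3   26. ]
ibl [690.9 135.5  26. ]
ibr [ 707.4 -102.    26. ]
post [612.3 -53.6  54. ]
r1 [502.6 168.1  24. ]
r2 [483.  161.7  24. ]
r3 [557.  -26.1  24. ]
r4 [538.3 -32.2  24. ]
back outer 268: 268.01213550193313 mouth inner 240 239.7508436526701 depth74 71.56179852457173 74.28946069676968 rail 201.63708620338102 20.64851731328124
[3.9 4.6]
```

The sizes agree with those given: 268 mm outer back (268.0), 240 mm inner mouth (239.8) and a 200 × 20 mm rail (201.6 × 20.6). My plan has three steps:
1. Push the rail sideways with two open fingers to slant it.
2. Push it endwise past the post.
3. Swing and press it home with two fingers.

```bash
cat >> h.py <<'E'
BAY=F((669.4,15.1),np.radians(4.2))
def rail(pl,co):  # world plain, copper -> rail frame
    pl,co=np.array(pl[:2]),np.array(co[:2]); d=co-pl; return F((pl+co)/2,np.arctan2(d[1],d[0]))
def plan(wps,step=60,o=None):
    """wps: (x,y,z,yaw of tool y axis deg); prints tool-frame rows from the measured pose"""
    o=o or manip.get_obs(); R=np.array(o['eef_rot']); p=np.array(o['tcp_pos'])
    yaw=np.degrees(np.arctan2(R[1,1],R[0,1])); print('from',p.round(1),round(yaw,1),'f',o['contact_force'].round(1),'w',round(o['width'],1),'t',o['t'])
    from scipy.spatial.transform import Rotation as Ro
    for x,y,z,w in wps:
        q=np.array([x,y,z]); b=np.radians(w); T=np.array([[-np.sin(b),np.cos(b),0],[-(-np.cos(b)),np.sin(b),0],[0,0,-1.]])
        T=np.column_stack([np.cross([np.cos(b),np.sin(b),0],[0,0,-1]),[np.cos(b),np.sin(b),0],[0,0,-1]])
        rv=Ro.from_matrix(R.T@T).as_rotvec(); n=int(max(np.ceil(np.linalg.norm(q-p)/step),np.ceil(np.linalg.norm(rv)/.18),1))
        for i in range(n):
            s=R.T@((q-p)/n); print([[round(float(a)) for a in s],[round(float(a),3) for a in rv/n]]); R=R@Ro.from_rotvec(rv/n).as_matrix()
        p=q; R=T; print('--',w)
E
python3 - <<'E'
from h import *
im=load('top0')
for u,v in((150,150),(185,190),(150,225),(404,229),(210,211)): print(u,v,px(im,u,v).round(0))
ra=rail((492.8,164.9),(547.6,-29.2)); print(ra.o,np.degrees(ra.a))
for p in ((492.8,164.9),(547.6,-29.2),(612.3,-53.6)): print('bay',BAY.loc(p).round(1))
s=ra.wor((10,-46)); print(s)
plan([(300,340,230,80),(s[0],s[1],150,105.8),(s[0],s[1],40,105.8)],55)
E
```

```text
150 150 [704. 556. 134.]
185 190 [577. 450. 118.]
150 225 [472. 576.  69.]
404 229 [ 441. -247.   45.]
210 211 [514. 386.  57.]
[520.2   67.85] -74.23410401291716
bay [-165.2  162.3]
bay [-124.7  -35.3]
bay [-62.  -64.3]
[478.64759959  45.7276579 ]
from [293.3 607.4 230.4] 64.2 f [-0.5  0.7  0.7] w 85.9 t 0.1
[[-24, -48, 0], [-0.0, -0.0, -0.055]]
[[-22, -49, 0], [-0.0, -0.0, -0.055]]
[[-19, -50, 0], [-0.0, -0.0, -0.055]]
[[-16, -51, 0], [-0.0, -0.0, -0.055]]
[[-13, -52, 0], [-0.0, -0.0, -0.055]]
-- 80
[[-32, -37, 11], [0.0, 0.0, -0.064]]
[[-30, -39, 11], [0.0, 0.0, -0.064]]
[[-27, -41, 11], [0.0, 0.0, -0.064]]
[[-25, -43, 11], [0.0, 0.0, -0.064]]
[[-22, -44, 11], [0.0, 0.0, -0.064]]
[[-19, -45, 11], [0.0, 0.0, -0.064]]
[[-16, -46, 11], [0.0, 0.0, -0.064]]
-- 105.8
[[0, 0, 55], [0.0, 0.0, 0.0]]
[[0, 0, 55], [0.0, 0.0, 0.0]]
-- 105.8
```

Emit:
carry_out(
  moves=[
    [[-24,-48,0],[0,0,-0.055],0.6],
    [[-22,-49,0],[0,0,-0.055],0.6],
    [[-19,-50,0],[0,0,-0.055],0.6],
    [[-16,-51,0],[0,0,-0.055],0.6],
    [[-13,-52,0],[0,0,-0.055],0.6],
    [[-32,-37,11],[0,0,-0.064],0.6],
    [[-30,-39,11],[0,0,-0.064],0.6],
    [[-27,-41,11],[0,0,-0.064],0.6],
  ],
)

```text
t: 1.1
tcp_pos: [375.6, 204.3, 194.8]
eef_rot: [[-0.999, -0.04, -0.002], [-0.04, 0.999, -0.002], [0.002, -0.002, -1.0]]
contact_force: [0.0, 0.1, 0.2]
width: 51.0
```

Emit:
carry_out(
  moves=[
    [[-25,-43,11],[0,0,-0.064],0.6],
    [[-22,-44,11],[0,0,-0.064],0.6],
    [[-19,-45,11],[0,0,-0.064],0.6],
    [[-16,-46,11],[0,0,-0.064],0.6],
    [[0,0,0],[0,0,0],0.6],
  ],
)

```text
t: 1.72
tcp_pos: [484.5, 29.1, 148.8]
eef_rot: [[-0.955, -0.295, -0.002], [-0.295, 0.955, -0.004], [0.003, -0.003, -1.0]]
contact_force: [-0.5, -0.1, -0.1]
width: 51.5
```

```bash
python3 - <<'E'
from h import *
ra=rail((492.8,164.9),(547.6,-29.2)); s=ra.wor((10,-46))
o=manip.get_obs(); print(o['eef_rot'].round(3),o['joints'].round(2))
plan([(s[0],s[1],60,105.8),(s[0],s[1],5,105.8)],50,o)
E
```

```text
[[-0.955 -0.295 -0.002]
 [-0.295  0.955 -0.004]
 [ 0.003 -0.003 -1.   ]] [-0.41  0.28  0.26  2.09 -0.09  0.79  1.78]
from [484.5  29.1 148.8] 107.2 f [-0.5 -0.1 -0.1] w 51.5 t 1.725
[[0, 9, 44], [-0.002, -0.001, 0.012]]
[[0, 9, 44], [-0.002, -0.001, 0.012]]
-- 105.8
[[0, 0, 28], [0.0, 0.0, 0.0]]
[[0, 0, 28], [0.0, 0.0, 0.0]]
-- 105.8
```

Emit:
carry_out(
  moves=[
    [[0,9,44],[0,0,0.012],0.6],
    [[0,9,44],[0,0,0.012],0.6],
    [[0,0,28],[0,0,0],0.6],
    [[0,0,25],[0,0,0],0.6],
    [[0,0,0],[0,0,0],0.6],
  ],
)

```text
t: 2.35
tcp_pos: [478.5, 50.4, 4.5]
eef_rot: [[-0.962, -0.272, -0.001], [-0.272, 0.962, -0.001], [0.002, -0.001, -1.0]]
contact_force: [0.6, -0.5, 1.6]
width: 51.0
```

```bash
python3 - <<'E'
from h import *
ra=rail((492.8,164.9),(547.6,-29.2))
# target rail in bay frame: centre (-97,91), slant 30deg
def tool(c,th,dx,dy): 
    r=F(BAY.wor(c),BAY.a+np.radians(-90+th)); return (*r.wor((dx,dy)),3,np.degrees(r.a)+180)
t0=(*ra.wor((10,-21)),3,105.8)
plan([t0,tool((-97,91),30,10,-21)],10)
shot('wrist','wr1'); 
E
```

```text
from [478.5  50.4   4.5] 105.8 f [ 0.6 -0.5  1.6] w 51.0 t 2.35
[[-8, -2, 1], [-0.0, -0.001, -0.0]]
[[-8, -2, 1], [-0.0, -0.001, -0.0]]
[[-8, -2, 1], [-0.0, -0.001, -0.0]]
-- 105.8
[[-9, 2, 0], [0.0, 0.0, -0.054]]
[[-10, 1, 0], [0.0, 0.0, -0.054]]
[[-10, 1, 0], [0.0, 0.0, -0.054]]
[[-10, 0, 0], [0.0, 0.0, -0.054]]
[[-10, 0, 0], [0.0, 0.0, -0.054]]
[[-10, -1, 0], [0.0, 0.0, -0.054]]
-- 124.2
```

View pics/wr1.png

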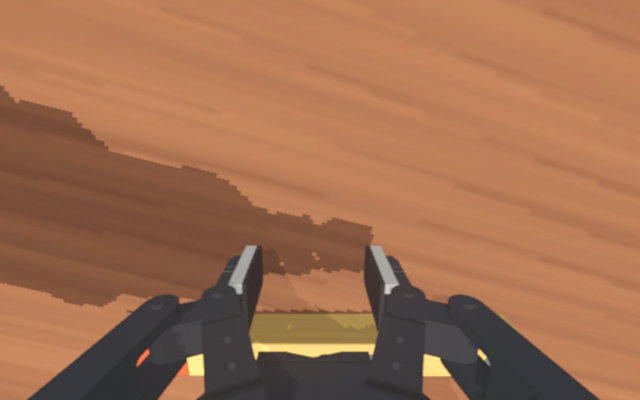

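The wrist view shows both pads on the bench, aligned parallel to the rail, which is the brass band at row ~350 behind them. Pushing now.

Emit:
carry_out(
  moves=[
    [[-8,-2,1],[0,0,0],0.6],
    [[-8,-2,0],[0,0,0],0.6],
    [[-8,-1,0],[0,0,0],0.6],
    [[-10,2,0],[0,0,-0.054],0.6],
    [[-10,1,0],[0,0,-0.054],0.6],
    [[-10,1,0],[0,0,-0.054],0.6],
  ],
)

```text
t: 3.15
tcp_pos: [534.8, 66.6, 7.5]
eef_rot: [[-0.902, -0.433, 0.003], [-0.433, 0.902, -0.0], [-0.002, -0.001, -1.0]]
contact_force: [-1.5, -1.5, -0.9]
width: 51.3
```

Emit:
carry_out(
  moves=[
    [[-10,1,0],[0,0,-0.054],0.6],
    [[-10,0,0],[0,0,-0.054],0.6],
    [[-10,-1,0],[0,0,-0.054],0.6],
    [[0,0,0],[0,0,0],0.6],
  ],
)

```text
t: 3.65
tcp_pos: [563.7, 82.9, 7.3]
eef_rot: [[-0.812, -0.584, 0.003], [-0.584, 0.812, 0.0], [-0.002, -0.001, -1.0]]
contact_force: [-0.6, 0.1, 0.1]
width: 51.5
```

```bash
python3 - <<'E'
from h import *
plan([(*F(BAY.wor((-97,91)),BAY.a+np.radians(-60)).wor((10,-21)),3,124.2)],10)
im=shot('top','top1'); c=im['color'][140:240,255:375,::-1]
cv2.imwrite('pics/crop1.png',cv2.resize(c,None,fx=6,fy=6,interpolation=cv2.INTER_CUBIC))
E
```

```text
from [563.7  82.9   7.3] 125.7 f [-0.6  0.1  0.1] w 51.5 t 3.65
[[5, 1, 2], [-0.001, 0.001, 0.013]]
[[5, 1, 2], [-0.001, 0.001, 0.013]]
-- 124.2
```

View pics/crop1.png

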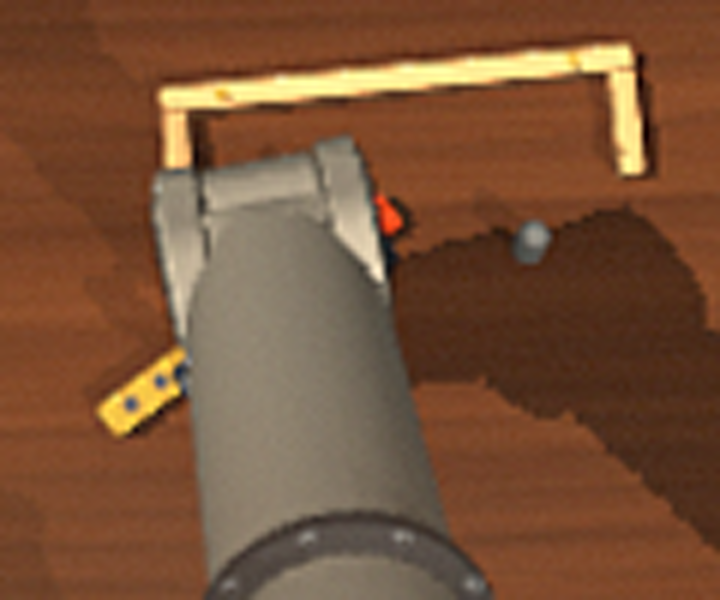

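The crop shows the plain end centred at about (108,425), with corners at (96,412) and (120,438). The copper end's near corner is at (404,218). The rail is slanted and its tip is near the mouth, left of the post.

```bash
python3 - <<'E'
from h import *
im=load('top1')
P=[cp(im,x,y,24,255) for x,y in((108,425),(394,206),(404,218),(120,438))]
for p in P: print(p.round(1),'bay',BAY.loc(p).round(1))
ra=rail(P[0],P[1]); d=P[2]-P[3]; print(np.linalg.norm(P[1]-P[0]),np.degrees(ra.a),np.degrees(np.arctan2(d[1],d[0])))
print('post in rail frame',ra.loc((612.3,-53.6)), ra.loc(BAY.wor((-65,-60))))
print('tip after 110:',BAY.loc(ra.wor((210,0))), BAY.loc(ra.wor((10,0))))
E
```

```text
[514.2 184.7  24. ] bay [-142.4  180.5]
[633.9  22.4  24. ] bay [-34.8   9.9]
[627.   16.9  24. ] bay [-42.2   4.9]
[506.7 178.1  24. ] bay [-150.3  174.4]
201.67783422870278 -53.5666705912076 -53.26955841951025
post in rail frame [149.13379339 -62.53128826] [143.8562967  -62.77603736]
tip after 110: [ 23.38014834 -82.46708108] [-83.29353629  86.70952785]
```

```bash
python3 - <<'E'
from h import *
ra=rail((514.2,184.7),(633.9,22.4)); a=(*ra.wor((8,-45)),7,126.4); s=ra.wor((-135,0))
print(ra.o, s)
plan([a,(*a[:2],70,126.4),(*s,70,36.4),(*s,5,36.4)],33)
E
```

```text
[574.05 103.55] [493.92018445 212.19719352]
from [563.4  82.8   7.3] 125.6 f [0.9 0.1 0.8] w 51.2 t 3.7
[[24, 2, 0], [-0.001, 0.002, -0.013]]
-- 126.4
[[0, 0, -32], [0.0, 0.0, 0.0]]
[[0, 0, -32], [0.0, 0.0, 0.0]]
-- 126.4
[[-5, 16, 0], [0.0, 0.0, 0.175]]
[[-2, 17, 0], [0.0, 0.0, 0.175]]
[[1, 17, 0], [0.0, 0.0, 0.175]]
[[4, 16, 0], [0.0, 0.0, 0.175]]
[[6, 15, 0], [0.0, 0.0, 0.175]]
[[9, 14, 0], [0.0, 0.0, 0.175]]
[[11, 12, 0], [0.0, 0.0, 0.175]]
[[13, 10, 0], [0.0, 0.0, 0.175]]
[[15, 8, 0], [0.0, 0.0, 0.175]]
-- 36.4
[[0, 0, 32], [0.0, 0.0, 0.0]]
[[0, 0, 32], [0.0, 0.0, 0.0]]
-- 36.4
```

Emit:
carry_out(
  moves=[
    [[24,2,0],[0,0,0],0.1],
    [[0,0,-32],[0,0,0],0.1],
    [[0,0,-32],[0,0,0],0.1],
    [[-5,16,0],[0,0,0.175],0.1],
    [[-2,17,0],[0,0,0.175],0.1],
    [[1,17,0],[0,0,0.175],0.1],
    [[4,16,0],[0,0,0.175],0.1],
    [[6,15,0],[0,0,0.175],0.1],
  ],
)

```text
t: 4.7
tcp_pos: [518.1, 152.1, 75.4]
eef_rot: [[-0.959, 0.282, 0.011], [0.282, 0.959, 0.005], [-0.009, 0.008, -1.0]]
contact_force: [0.2, 0.2, -0.3]
width: 8.3
```

Emit:
carry_out(
  moves=[
    [[9,14,0],[0,0,0.175],0.1],
    [[11,12,0],[0,0,0.175],0.1],
    [[13,10,0],[0,0,0.175],0.1],
    [[15,8,0],[0,0,0.175],0.1],
    [[0,0,0],[0,0,0],0.1],
  ],
)

```text
t: 5.32
tcp_pos: [499.9, 221.4, 76.5]
eef_rot: [[-0.535, 0.845, 0.015], [0.845, 0.535, 0.008], [-0.001, 0.017, -1.0]]
contact_force: [-0.0, -0.7, 0.7]
width: 8.6
```

```bash
python3 - <<'E'
from h import *
ra=rail((514.2,184.7),(633.9,22.4)); s=ra.wor((-135,0)); im=shot('top','top2')
plan([(*s,5,36.4),(*ra.wor((-16,0)),5,36.4)],33)
cv2.imwrite('pics/crop2.png',cv2.resize(im['color'][140:240,255:375,::-1],None,fx=6,fy=6,interpolation=cv2.INTER_CUBIC))
E
```

```text
from [500.2 220.2  76.6] 32.4 f [ 0.4 -1.4  0.3] w 8.8 t 5.375
[[-1, -4, 24], [0.006, 0.001, -0.023]]
[[-1, -3, 24], [0.006, 0.001, -0.023]]
[[-1, -3, 24], [0.006, 0.001, -0.023]]
-- 36.4
[[-30, 0, 0], [0.0, 0.0, 0.0]]
[[-30, 0, 0], [0.0, 0.0, 0.0]]
[[-30, 0, 0], [0.0, 0.0, 0.0]]
[[-30, 0, 0], [0.0, 0.0, 0.0]]
-- 36.4
```

View pics/crop2.png

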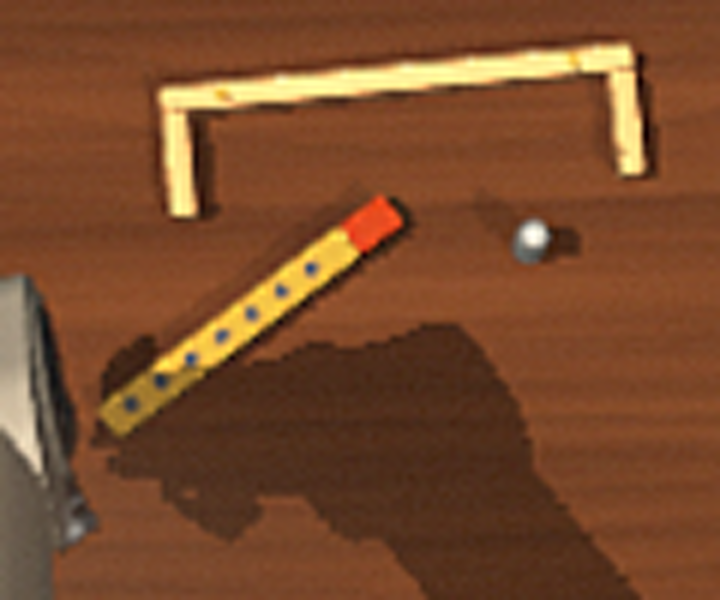

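The rail is unchanged: plain end at (110,425), copper end at (394,207). Next I descend behind the plain end and push along the rail's axis.

Emit:
carry_out(
  moves=[
    [[-1,-4,24],[0.006,0,-0.023],0.1],
    [[-1,-3,24],[0.006,0,-0.023],0.1],
    [[-1,-3,24],[0.006,0,-0.023],0.1],
    [[0,0,0],[0,0,0],0.1],
  ],
)

```text
t: 5.88
tcp_pos: [496.6, 208.7, 4.1]
eef_rot: [[-0.602, 0.799, 0.004], [0.799, 0.602, -0.001], [-0.003, 0.002, -1.0]]
contact_force: [-0.6, -0.3, -1.1]
width: 8.2
```

```bash
python3 - <<'E'
from h import *
ra=rail((514.2,184.7),(633.9,22.4)); o=manip.get_obs(); print('railframe',ra.loc(o['tcp_pos'])); 
plan([(*ra.wor((-113,0)),5,36.4),(*ra.wor((-16,0)),5,36.4)],12,o)
E
```

```text
railframe [-1.30626355e+02  4.96038733e-02]
from [496.6 208.7   4.1] 37.0 f [-0.6 -0.3 -1.1] w 8.2 t 5.875
[[-9, 0, 0], [0.001, 0.002, 0.005]]
[[-9, 0, 0], [0.001, 0.002, 0.005]]
-- 36.4
[[-11, 0, 0], [0.0, 0.0, 0.0]]
[[-11, 0, 0], [0.0, 0.0, 0.0]]
[[-11, 0, 0], [0.0, 0.0, 0.0]]
[[-11, 0, 0], [0.0, 0.0, 0.0]]
[[-11, 0, 0], [0.0, 0.0, 0.0]]
[[-11, 0, 0], [0.0, 0.0, 0.0]]
[[-11, 0, 0], [0.0, 0.0, 0.0]]
[[-11, 0, 0], [0.0, 0.0, 0.0]]
[[-11, 0, 0], [0.0, 0.0, 0.0]]
-- 36.4
```

Emit:
carry_out(
  moves=[
    [[-9,0,0],[0,0,0.005],0.1],
    [[-9,0,0],[0,0,0.005],0.1],
    [[-11,0,0],[0,0,0],0.1],
    [[-11,0,0],[0,0,0],0.1],
    [[-11,0,0],[0,0,0],0.1],
    [[-11,0,0],[0,0,0],0.1],
    [[-11,0,0],[0,0,0],0.1],
    [[0,0,0],[0,0,0],0.1],
  ],
)

```text
t: 6.88
tcp_pos: [545.1, 145.2, 7.3]
eef_rot: [[-0.593, 0.805, 0.007], [0.805, 0.593, 0.001], [-0.004, 0.006, -1.0]]
contact_force: [0.3, 0.2, 0.3]
width: 8.2
```

```bash
python3 - <<'E'
from h import *
ra=rail((514.2,184.7),(633.9,22.4)); o=manip.get_obs(); print('railframe',ra.loc(o['tcp_pos'])); 
plan([(*ra.wor((-16,0)),5,36.4)],12,o)
im=shot('top','top3')
# red copper + brass segmentation -> rail axis
hsv=cv2.cvtColor(im['color'],cv2.COLOR_RGB2HSV)[140:240,255:375]
red=((hsv[...,0]<9)&(hsv[...,1]>190)&(hsv[...,2]>120)).astype(np.uint8)
n,l,s,c=cv2.connectedComponentsWithStats(red); i=1+np.argmax(s[1:,4]); ys,xs=np.nonzero(l==i)
print('copper n',s[i],c[i]); u,v=c[i]+[255,140]; p=px(im,u,v,24); r=cv2.minAreaRect(np.column_stack([xs,ys]).astype(np.float32)); print(r,p.round(1),'bay',BAY.loc(p).round(1))
cv2.imwrite('pics/crop3.png',cv2.resize(im['color'][140:240,255:375,::-1],None,fx=6,fy=6,interpolation=cv2.INTER_CUBIC))
E
```

```text
railframe [-50.73018053   1.45907096]
from [545.1 145.2   7.3] 36.4 f [0.3 0.2 0.3] w 8.2 t 6.875
[[-12, 0, 1], [0.002, 0.001, -0.0]]
[[-12, 0, 1], [0.002, 0.001, -0.0]]
[[-12, 0, 1], [0.002, 0.001, -0.0]]
-- 36.4
copper n [71 21 10 10 56] [75.5  25.25]
((75.54000091552734, 25.220001220703125), (6.199999809265137, 8.600000381469727), 53.13010025024414) [662.8 -13.   24. ] bay [ -8.7 -27.5]
```

View pics/crop3.png

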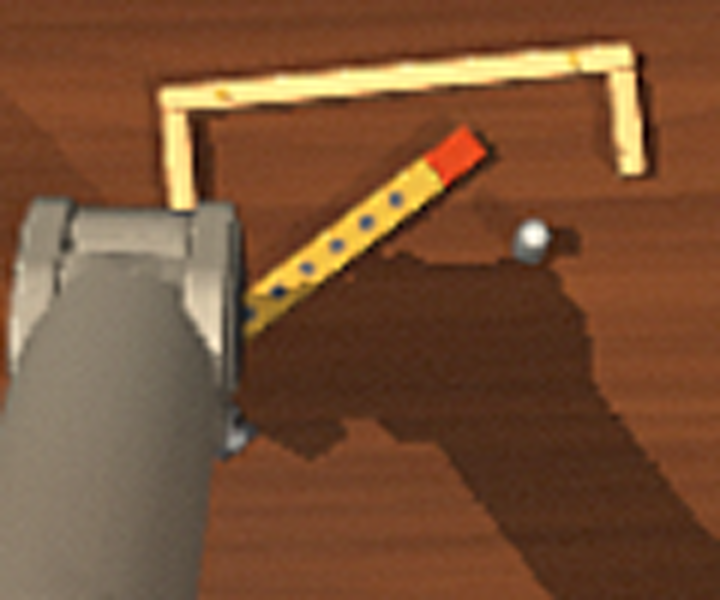

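The copper tip is at crop (478,138) and inside the mouth, about bay (-1,-41), with the slant still ~32°. Continuing.

Emit:
carry_out(
  moves=[
    [[-11,0,1],[0,0,0],0.1],
    [[-11,0,1],[0,0,0],0.1],
    [[-8,0,0],[0,0,0],0.1],
    [[0,0,0],[0,0,0],0.1],
  ],
)

```text
t: 7.42
tcp_pos: [563.3, 121.8, 5.3]
eef_rot: [[-0.595, 0.804, 0.006], [0.804, 0.595, 0.003], [-0.002, 0.006, -1.0]]
contact_force: [0.5, 0.5, -1.6]
width: 8.9
```

```bash
cat >> h.py <<'E'
def copper(im):
    hsv=cv2.cvtColor(im['color'],cv2.COLOR_RGB2HSV)[140:240,255:375]
    red=((hsv[...,0]<9)&(hsv[...,1]>190)&(hsv[...,2]>120)).astype(np.uint8)
    n,l,s,c=cv2.connectedComponentsWithStats(red); i=1+np.argmax(s[1:,4]); ys,xs=np.nonzero(l==i)
    p=px(im,*(c[i]+[255,140]),24); print('copper patch centre',s[i],p.round(1),'bay',BAY.loc(p).round(1)); return p
E
python3 - <<'E'
from h import *
ra=rail((514.2,184.7),(633.9,22.4)); o=manip.get_obs(); t=ra.loc(o['tcp_pos']); print('railframe',t)
copper(shot('top','top4'))
# rail now: plain end at t+11, axis along ra
pl=ra.wor((t[0]+11,0)); r=F(ra.wor((t[0]+111,0)),ra.a); print('plain',BAY.loc(pl),'tip',BAY.loc(r.wor((100,0))))
y=np.degrees(ra.a)+180
s=(*r.wor((-70,-45)),70,y)
plan([(*r.wor((-140,0)),6,36.4),(*r.wor((-140,0)),45,36.4),s,(*s[:2],5,y)],33,o)
E
```

```text
railframe [-21.05976762   2.13273382]
copper patch centre [78 15 10 10 54] [681.5 -36.3  24. ] bay [  8.3 -52.1]
plain [-93.97805934 103.70733292] tip [ 12.62564515 -65.5133815 ]
from [563.3 121.8   5.3] 36.5 f [ 0.5  0.5 -1.6] w 8.9 t 7.425
[[29, -2, -1], [0.006, 0.002, 0.002]]
-- 36.4
[[0, 0, -20], [0.0, 0.0, 0.0]]
[[0, 0, -20], [0.0, 0.0, 0.0]]
-- 36.4
[[-8, -5, -3], [-0.0, -0.0, -0.175]]
[[-7, -6, -3], [-0.0, -0.0, -0.175]]
[[-6, -7, -3], [-0.0, -0.0, -0.175]]
[[-4, -8, -3], [-0.0, -0.0, -0.175]]
[[-3, -9, -3], [-0.0, -0.0, -0.175]]
[[-1, -9, -3], [-0.0, -0.0, -0.175]]
[[0, -9, -3], [-0.0, -0.0, -0.175]]
[[2, -9, -3], [-0.0, -0.0, -0.175]]
[[4, -9, -3], [-0.0, -0.0, -0.175]]
-- 126.40963201946431
[[0, 0, 32], [0.0, 0.0, 0.0]]
[[0, 0, 32], [0.0, 0.0, 0.0]]
-- 126.40963201946431
```

Emit:
carry_out(
  moves=[
    [[29,-2,-1],[0,0,0],0.1],
    [[0,0,-20],[0,0,0],0.1],
    [[0,0,-20],[0,0,0],0.1],
    [[-8,-5,-3],[0,0,-0.175],0.1],
    [[-7,-6,-3],[0,0,-0.175],0.1],
    [[-6,-7,-3],[0,0,-0.175],0.1],
    [[-4,-8,-3],[0,0,-0.175],0.1],
    [[-3,-9,-3],[0,0,-0.175],0.1],
  ],
)

```text
t: 8.48
tcp_pos: [554.2, 90.6, 68.5]
eef_rot: [[-0.999, 0.035, 0.018], [0.035, 0.999, -0.004], [-0.018, -0.004, -1.0]]
contact_force: [-0.4, 0.6, 0.8]
width: 8.5
```

Emit:
carry_out(
  moves=[
    [[-1,-9,-3],[0,0,-0.175],0.1],
    [[0,-9,-3],[0,0,-0.175],0.1],
    [[2,-9,-3],[0,0,-0.175],0.1],
    [[4,-9,0],[0,0,-0.175],0.1],
    [[0,0,0],[0,0,0],0.1],
  ],
)

```text
t: 9.1
tcp_pos: [562.4, 44.3, 83.0]
eef_rot: [[-0.778, -0.628, 0.028], [-0.628, 0.778, -0.01], [-0.015, -0.025, -1.0]]
contact_force: [0.2, -0.1, 0.4]
width: 8.9
```

```bash
python3 - <<'E'
from h import *
ra=rail((514.2,184.7),(633.9,22.4)); r=F(ra.wor((90,0)),ra.a); y=126.4; o=manip.get_obs(); print(r.loc(o['tcp_pos']))
copper(shot('top','top5'))
P=r.wor((45,0)); wp=[(*r.wor((-70,-45)),5,y),(*r.wor((-70,-22)),5,y)]
for d in (5.5,11): q=F(P,r.a-np.radians(d)); wp.append((*q.wor((-115,-21)),5,y-d))
for d in (5.5,11): q=F(P,r.a+np.radians(d)); wp[2 if d==5.5 else 3]=(*q.wor((-115,-21)),5,y+d) if False else wp[2 if d==5.5 else 3]
plan(wp,24,o)
E
```

```text
[-49.24668322 -44.51055978]
copper patch centre [78 16 10  9 53] [681.2 -36.1  24. ] bay [  8. -52.]
from [562.4  44.3  83. ] 128.9 f [ 0.2 -0.1  0.4] w 8.9 t 9.1
[[0, 6, 19], [-0.006, 0.004, 0.011]]
[[0, 6, 19], [-0.006, 0.004, 0.011]]
[[0, 5, 19], [-0.006, 0.004, 0.011]]
[[0, 5, 19], [-0.006, 0.004, 0.011]]
-- 126.4
[[-23, 0, 0], [0.0, 0.0, 0.0]]
-- 126.4
[[-12, 1, 0], [0.0, 0.0, 0.096]]
-- 120.9
[[-11, 1, 0], [0.0, 0.0, 0.096]]
-- 115.4
```

Emit:
carry_out(
  moves=[
    [[0,6,19],[-0.006,0.004,0.011],0.1],
    [[0,6,19],[-0.006,0.004,0.011],0.1],
    [[0,5,19],[-0.006,0.004,0.011],0.1],
    [[0,5,19],[-0.006,0.004,0.011],0.1],
    [[-11,0,0],[0,0,0],0.1],
    [[-10,0,0],[0,0,0],0.1],
  ],
)

```text
t: 9.9
tcp_pos: [555.0, 69.0, 0.1]
eef_rot: [[-0.813, -0.582, -0.027], [-0.582, 0.813, -0.011], [0.028, 0.007, -1.0]]
contact_force: [-31.8, -17.2, 62.2]
width: 8.7
```

```bash
python3 - <<'E'
from h import *
ra=rail((514.2,184.7),(633.9,22.4)); r=F(ra.wor((90,0)),ra.a); y=126.4; o=manip.get_obs(); print(r.loc(o['tcp_pos']))
P=r.wor((45,0)); wp=[]
for d in (5.5,11): q=F(P,r.a-np.radians(d)); wp.append((*q.wor((-115,-21)),5,y-d))
plan(wp,8,o)
E
```

```text
[-73.49592719 -35.88454108]
from [5.55e+02 6.90e+01 1.00e-01] 125.6 f [-31.8 -17.2  62.2] w 8.7 t 9.9
[[-6, 0, -1], [0.001, -0.007, 0.021]]
[[-6, 0, -1], [0.001, -0.007, 0.021]]
[[-7, 0, -1], [0.001, -0.007, 0.021]]
[[-7, 0, -1], [0.001, -0.007, 0.021]]
-- 120.9
[[-6, 1, 0], [0.0, 0.0, 0.048]]
[[-6, 1, 0], [0.0, 0.0, 0.048]]
-- 115.4
```

The fingertips touched down on the bench with 62 N on the wrist, so I raise them straight away and correct the tilt.

Emit:
carry_out(
  moves=[
    [[0,0,-7],[0,0,0],0.1],
    [[0,0,0],[0,-0.025,0],0.1],
    [[0,0,0],[0,0,0],0.1],
  ],
)

```text
t: 10.28
tcp_pos: [553.5, 68.7, 5.0]
eef_rot: [[-0.814, -0.581, -0.009], [-0.581, 0.814, 0.004], [0.005, 0.008, -1.0]]
contact_force: [0.6, -0.1, -0.2]
width: 8.8
```

```bash
python3 - <<'E'
from h import *
ra=rail((514.2,184.7),(633.9,22.4)); r=F(ra.wor((90,0)),ra.a); y=126.4; o=manip.get_obs(); print(r.loc(o['tcp_pos']),o['eef_rot'].round(3))
copper(shot('top','top6'))
P=r.wor((45,0)); wp=[(*r.wor((-70,-22)),6,y)]
for d in (5.5,11): q=F(P,r.a-np.radians(d)); wp.append((*q.wor((-115,-21)),6,y-d))
plan(wp,8,o)
E
```

```text
[-74.14274762 -37.17705538] [[-0.814 -0.581 -0.009]
 [-0.581  0.814  0.004]
 [ 0.005  0.008 -1.   ]]
copper patch centre [78 16 10  9 53] [681.2 -36.1  24. ] bay [  8. -52.]
from [553.5  68.7   5. ] 125.5 f [ 0.6 -0.1 -0.2] w 8.8 t 10.275
[[-8, -2, -1], [0.004, -0.003, -0.008]]
[[-8, -2, -1], [0.004, -0.003, -0.008]]
-- 126.4
[[-6, 1, 0], [0.0, 0.0, 0.048]]
[[-6, 1, 0], [0.0, 0.0, 0.048]]
-- 120.9
[[-6, 1, 0], [0.0, 0.0, 0.048]]
[[-6, 1, 0], [0.0, 0.0, 0.048]]
-- 115.4
```

Emit:
carry_out(
  moves=[
    [[-8,-2,-1],[0,0,0],0.1],
    [[-8,-2,0],[0,0,0],0.1],
    [[-6,1,0],[0,0,0.048],0.1],
    [[-6,1,0],[0,0,0.048],0.1],
    [[-6,1,0],[0,0,0.048],0.1],
    [[-6,1,0],[0,0,0.048],0.1],
    [[0,0,0],[0,0,0],0.1],
  ],
)

```text
t: 11.2
tcp_pos: [589.8, 92.8, 4.4]
eef_rot: [[-0.911, -0.411, -0.013], [-0.411, 0.911, 0.003], [0.011, 0.008, -1.0]]
contact_force: [-0.0, 0.3, -1.3]
width: 8.5
```

Emit:
carry_out(
  moves=[
    [[20,0,0],[0,0,0],0.0],
    [[0,0,-20],[0,0,0],0.0],
    [[0,0,-25],[0,0,0],0.0],
  ],
)

```text
t: 11.58
tcp_pos: [572.6, 85.2, 50.5]
eef_rot: [[-0.91, -0.414, -0.014], [-0.415, 0.91, 0.002], [0.012, 0.008, -1.0]]
contact_force: [-0.4, -0.2, 0.7]
width: 0.1
```

```bash
python3 - <<'E'
from h import *
o=manip.get_obs(); print(o['tcp_pos'],o['eef_rot'].round(3))
im=shot('top','top7'); copper(im)
cv2.imwrite('pics/crop7.png',cv2.resize(im['color'][140:240,255:375,::-1],None,fx=6,fy=6,interpolation=cv2.INTER_CUBIC))
E
```

```text
[572.60997283  85.15689632  50.51735033] [[-0.91  -0.414 -0.014]
 [-0.415  0.91   0.002]
 [ 0.012  0.008 -1.   ]]
copper patch centre [79 18 10  9 54] [674.5 -40.   24. ] bay [  1.  -55.3]
```

View pics/crop7.png

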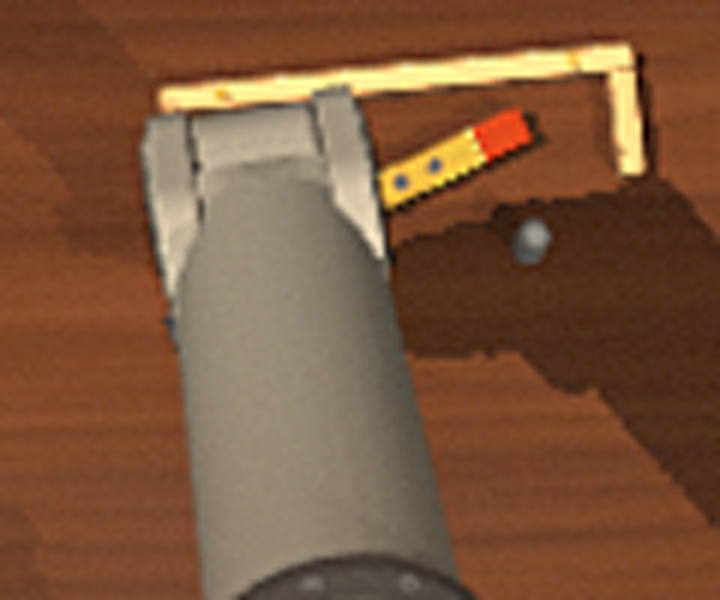

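The copper end is inside at crop (527,127), behind the post, and the slant is now ~20°. The tip is at about bay (6,-69) and the plain end at about (-63,119), with the post clear. Next is a second axial push of ~25 mm from the plain end with shut fingers.

```bash
python3 - <<'E'
from h import *
r=rail(BAY.wor((-63.5,118.7)),BAY.wor((6,-69))); o=manip.get_obs(); print(r.loc(o['tcp_pos']), np.degrees(r.a)+180)
plan([(*r.wor((-140,-10)),50,114.5),(*r.wor((-140,0)),6,114.5)],25,o)
E
```

```text
[-69.93518048 -38.65978196] 114.51816574050909
from [574.7  85.4  53.9] 114.5 f [0.3 0.3 1.5] w 0.1 t 11.625
[[-7, 18, 1], [0.002, -0.002, -0.0]]
[[-7, 18, 1], [0.002, -0.002, -0.0]]
[[-7, 18, 1], [0.002, -0.002, -0.0]]
[[-7, 18, 1], [0.002, -0.002, -0.0]]
-- 114.5
[[-5, 0, 22], [0.0, 0.0, 0.0]]
[[-5, 0, 22], [0.0, 0.0, 0.0]]
-- 114.5
```

Emit:
carry_out(
  moves=[
    [[-7,18,0],[0,-0.006,0],0.0],
    [[-7,18,0],[0,-0.006,0],0.0],
    [[-7,18,0],[0,0,0],0.0],
    [[-7,16,0],[0,0,0],0.0],
    [[-5,0,18],[0,0,0],0.0],
    [[-5,0,18],[0,0,0],0.0],
    [[0,0,0],[0,0,0],0.0],
  ],
)

```text
t: 12.5
tcp_pos: [581.4, 173.9, 15.9]
eef_rot: [[-0.908, -0.418, 0.003], [-0.418, 0.908, 0.01], [-0.007, 0.008, -1.0]]
contact_force: [-1.0, 0.4, -0.7]
width: 0.1
```

```bash
python3 - <<'E'
from h import *
r=rail(BAY.wor((-63.5,118.7)),BAY.wor((6,-69))); o=manip.get_obs(); print(r.loc(o['tcp_pos']),o['eef_rot'].round(3)[:,2])
plan([(*r.wor((-120,0)),7,114.5)],8,o); copper(shot('top','top8'))
E
```

```text
[-147.71886966    4.20922322] [ 0.003  0.01  -1.   ]
from [581.4 173.9  15.9] 114.7 f [-1.   0.4 -0.7] w 0.1 t 12.5
[[1, -7, 2], [0.002, 0.002, 0.001]]
[[1, -7, 2], [0.002, 0.002, 0.001]]
[[1, -7, 2], [0.002, 0.002, 0.001]]
[[1, -7, 2], [0.002, 0.002, 0.001]]
-- 114.5
copper patch centre [79 18 10  9 56] [674.8 -39.7  24. ] bay [  1.4 -55.1]
```

Emit:
carry_out(
  moves=[
    [[1,-7,2],[0,0,0],0.0],
    [[1,-7,2],[0,0,0],0.0],
    [[1,-7,2],[0,0,0],0.0],
    [[1,-7,2],[0,0,0],0.0],
    [[0,-8,0],[0,0,0],0.0],
    [[0,-8,0],[0,0,0],0.0],
    [[0,0,0],[0,0,0],0.0],
  ],
)

```text
t: 13.42
tcp_pos: [598.1, 127.4, 8.8]
eef_rot: [[-0.91, -0.415, 0.005], [-0.415, 0.91, 0.011], [-0.009, 0.007, -1.0]]
contact_force: [0.1, -0.1, -0.5]
width: -0.6
```

```bash
python3 - <<'E'
from h import *
r=rail(BAY.wor((-63.5,118.7)),BAY.wor((6,-69))); o=manip.get_obs(); print(r.loc(o['tcp_pos']),o['tcp_pos'],o['contact_force'])
copper(shot('top','top9'))
E
```

```text
[-9.84362991e+01  4.66684292e-02] [598.10043453 127.35730611   8.81522538] [ 0.14830202 -0.13573938 -0.50944543]
copper patch centre [83 16 10  8 51] [680.4 -54.6  24. ] bay [  5.9 -70.3]
```

Emit:
carry_out(
  moves=[
    [[0,-6,0],[0,0,0],0.0],
    [[0,-5,0],[0,0,0],0.0],
    [[0,0,0],[0,0,0],0.0],
    [[0,25,0],[0,0,0],0.0],
    [[5,0,-22],[0,0,0],0.0],
    [[5,0,-22],[0,0,0],0.0],
    [[20,0,0],[0,0,0],0.0],
    [[20,0,0],[0,0,0],0.0],
  ],
)

```text
t: 14.48
tcp_pos: [547.9, 117.8, 54.1]
eef_rot: [[-0.91, -0.415, 0.009], [-0.415, 0.91, 0.009], [-0.012, 0.005, -1.0]]
contact_force: [0.3, 0.7, -0.5]
width: 0.5
```

```bash
python3 - <<'E'
from h import *
o=manip.get_obs(); print(o['tcp_pos'],o['eef_rot'].round(3)[:,2])
im=shot('top','top10'); copper(im)
cv2.imwrite('pics/crop10.png',cv2.resize(im['color'][140:240,255:375,::-1],None,fx=6,fy=6,interpolation=cv2.INTER_CUBIC))
E
```

```text
[547.93469865 117.84777061  54.14944102] [ 0.009  0.009 -1.   ]
copper patch centre [86 15 10  8 49] [685.  -64.1  24. ] bay [  9.8 -80.1]
```

View pics/crop10.png

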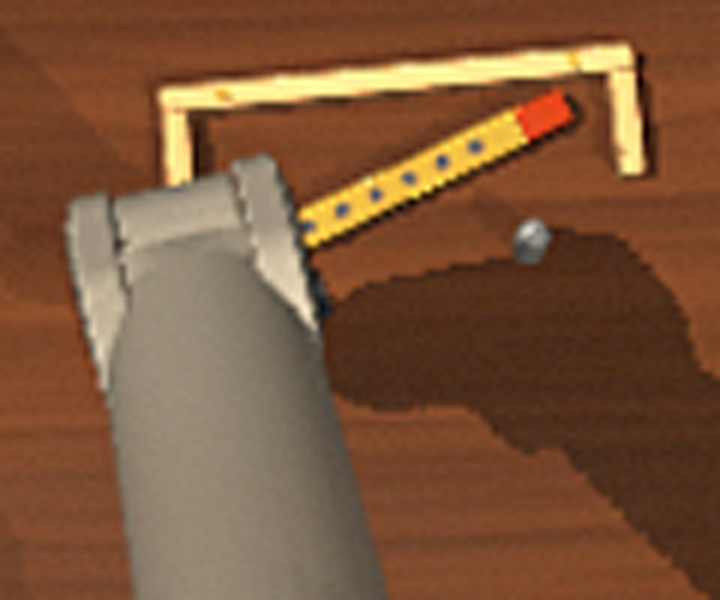

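The copper end is at crop (570,105), well inside behind the post. The slant is ~20°, with the rail centre at about bay (-19,0). Now I open to two fingers and swing the plain end in.

```bash
python3 - <<'E'
from h import *
r=rail(BAY.wor((-54,94)),BAY.wor((15,-94))); o=manip.get_obs(); y=np.degrees(r.a)+180
s=r.wor((-30,-45)); print(r.loc(o['tcp_pos']))
plan([(*s,52,y),(*s,6,y)],25,o)
E
```

```text
[-136.66410113  -52.99122667]
from [545.3 116.3  53.8] 114.5 f [-3.2 -1.9 -0.3] w 0.2 t 14.525
[[-2, -21, 0], [0.001, 0.002, 0.0]]
[[-2, -21, 0], [0.001, 0.002, 0.0]]
[[-2, -21, 0], [0.001, 0.002, 0.0]]
[[-2, -21, 0], [0.001, 0.002, 0.0]]
[[-2, -21, 0], [0.001, 0.002, 0.0]]
-- 114.35421115684554
[[0, 0, 23], [0.0, 0.0, 0.0]]
[[0, 0, 23], [0.0, 0.0, 0.0]]
-- 114.35421115684554
```

Emit:
carry_out(
  moves=[
    [[-1,-21,0],[0,0.002,0],0.6],
    [[-1,-21,0],[0,0.002,0],0.6],
    [[-1,-21,0],[0,0.002,0],0.6],
    [[-1,-21,0],[0,0.002,0],0.6],
    [[-1,-18,0],[0,0.002,0],0.6],
    [[0,0,22],[0,0,0],0.6],
    [[0,0,20],[0,0,0],0.6],
    [[0,0,0],[0,0,0],0.6],
  ],
)

```text
t: 15.52
tcp_pos: [597.6, 17.8, 10.3]
eef_rot: [[-0.911, -0.412, -0.001], [-0.412, 0.911, 0.003], [-0.0, 0.003, -1.0]]
contact_force: [-0.2, 0.5, 0.0]
width: 51.2
```

```bash
python3 - <<'E'
from h import *
r=rail(BAY.wor((-54,94)),BAY.wor((15,-94))); o=manip.get_obs(); y=np.degrees(r.a)+180; print(r.loc(o['tcp_pos']))
wp=[(*r.wor((-30,-22)),5,y)]
for k in (.25,.5,.75,1):
    q=F(BAY.wor((-19.5+39.5*k,0)),BAY.a-np.pi/2+np.radians(20.1*(1-k))); wp.append((*q.wor((-30,-20.5)),5,np.degrees(q.a)+180))
plan(wp,7,o)
E
```

```text
[-25.32814402 -45.98364155]
from [597.6  17.8  10.3] 114.3 f [-0.2  0.5  0. ] w 51.2 t 15.525
[[-6, 1, 1], [0.001, 0.0, -0.0]]
[[-6, 1, 1], [0.001, 0.0, -0.0]]
[[-6, 1, 1], [0.001, 0.0, -0.0]]
[[-6, 1, 1], [0.001, 0.0, -0.0]]
-- 114.35421115684554
[[-7, -1, 0], [0.0, 0.0, 0.044]]
[[-7, -1, 0], [0.0, 0.0, 0.044]]
-- 109.275
[[-6, 0, 0], [0.0, 0.0, 0.044]]
[[-6, 0, 0], [0.0, 0.0, 0.044]]
-- 104.25
[[-6, 0, 0], [0.0, 0.0, 0.044]]
[[-6, 0, 0], [0.0, 0.0, 0.044]]
-- 99.22500000000001
[[-6, 0, 0], [0.0, 0.0, 0.044]]
[[-6, 1, 0], [0.0, 0.0, 0.044]]
-- 94.2
```

Emit:
carry_out(
  moves=[
    [[-6,1,1],[0,0,0],0.6],
    [[-6,1,1],[0,0,0],0.6],
    [[-6,1,1],[0,0,0],0.6],
    [[-6,1,1],[0,0,0],0.6],
    [[-7,0,0],[0,0,0.044],0.6],
    [[-7,0,0],[0,0,0.044],0.6],
    [[-6,0,0],[0,0,0.044],0.6],
    [[-6,0,0],[0,0,0.044],0.6],
  ],
)

```text
t: 16.52
tcp_pos: [641.7, 42.8, 7.4]
eef_rot: [[-0.97, -0.242, -0.007], [-0.242, 0.97, 0.002], [0.007, 0.004, -1.0]]
contact_force: [-3.4, -0.2, 2.5]
width: 51.3
```

```bash
python3 - <<'E'
from h import *
o=manip.get_obs(); print(BAY.loc(o['tcp_pos']))
wp=[]
for k in (.75,1):
    q=F(BAY.wor((-19.5+39.5*k,0)),BAY.a-np.pi/2+np.radians(20.1*(1-k))); wp.append((*q.wor((-30,-20.5)),5,np.degrees(q.a)+180))
plan(wp,6,o); copper(shot('top','top11'))
E
```

```text
[-25.56386545  29.64000696]
from [641.7  42.8   7.4] 104.0 f [-3.4 -0.2  2.5] w 51.3 t 16.525
[[-4, -1, 1], [0.001, -0.002, 0.028]]
[[-4, -1, 1], [0.001, -0.002, 0.028]]
[[-4, -1, 1], [0.001, -0.002, 0.028]]
-- 99.22500000000001
[[-4, 0, 0], [0.0, 0.0, 0.029]]
[[-4, 0, 0], [0.0, 0.0, 0.029]]
[[-4, 1, 0], [0.0, 0.0, 0.029]]
-- 94.2
copper patch centre [86 14  9  7 47] [689.3 -63.3  24. ] bay [ 14.1 -79.6]
```

Emit:
carry_out(
  moves=[
    [[-5,-1,0],[0,0,0.028],0.6],
    [[-5,-1,0],[0,0,0.028],0.6],
    [[-4,-1,0],[0,0,0.028],0.6],
    [[-4,0,0],[0,0,0.029],0.6],
    [[-4,0,0],[0,0,0.029],0.6],
    [[-4,0,0],[0,0,0.029],0.6],
    [[0,0,0],[0,0,0],0.6],
  ],
)

```text
t: 17.45
tcp_pos: [667.0, 46.1, 6.5]
eef_rot: [[-0.998, -0.061, -0.014], [-0.061, 0.998, 0.004], [0.014, 0.005, -1.0]]
contact_force: [-2.0, 0.8, 2.3]
width: 51.5
```

```bash
python3 - <<'E'
from h import *
o=manip.get_obs(); print(BAY.loc(o['tcp_pos']))
plan([(*BAY.wor((0,30)),6,94.2)],4,o); im=shot('top','top12'); copper(im)
im=shot('scene','sc12'); cv2.imwrite('pics/cr12.png',cv2.resize(im['color'][160:270,230:340,::-1],None,fx=5,fy=5,interpolation=cv2.INTER_CUBIC))
E
```

```text
[-0.11894204 31.08638903]
from [667.   46.1   6.5] 93.5 f [-2.   0.8  2.3] w 51.5 t 17.45
[[0, -1, 1], [0.005, -0.014, -0.013]]
-- 94.2
copper patch centre [87 13  9  6 49] [695.6 -65.5  24. ] bay [ 20.3 -82.3]
```

View pics/cr12.png

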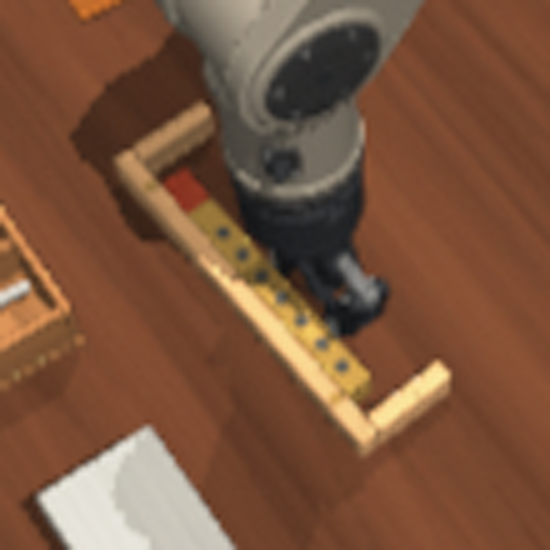

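The scene crop shows the whole rail in the bay, parallel to the back wall, with the copper end at (185,190) and the plain end at (360,380). I'll press lightly to seat it, then back off and up.

Emit:
carry_out(
  moves=[
    [[-4,0,-1],[0,0,0],0.6],
    [[-4,0,0],[0,0,0],0.6],
    [[0,0,0],[0,0,0],0.6],
  ],
)

```text
t: 17.92
tcp_pos: [666.6, 46.3, 5.7]
eef_rot: [[-0.998, -0.062, -0.032], [-0.062, 0.998, 0.003], [0.032, 0.005, -0.999]]
contact_force: [-0.9, 0.2, 0.6]
width: 51.1
```

Emit:
carry_out(
  moves=[
    [[10,0,-2],[0,0,0],0.6],
    [[20,0,-4],[0,0,0],0.6],
    [[20,0,-40],[0,0,0],0.6],
    [[30,0,-50],[0,0,0],0.6],
    [[40,20,-40],[0,0,0],0.6],
    [[40,40,-10],[0,0,0],0.6],
    [[10,60,0],[0,0,0],0.6],
    [[0,60,0],[0,0,0],0.6],
  ],
)

```text
t: 18.92
tcp_pos: [494.8, 211.8, 164.8]
eef_rot: [[-0.999, -0.044, -0.006], [-0.044, 0.999, 0.006], [0.006, 0.006, -1.0]]
contact_force: [1.2, -0.1, -0.6]
width: 51.3
```

Emit:
carry_out(
  moves=[
    [[0,60,0],[0,0,0],0.6],
    [[0,50,0],[0,0,0],0.6],
    [[0,0,0],[0,0,0],0.6],
    [[0,0,0],[0,0,0],0.6],
  ],
)

```text
t: 19.42
tcp_pos: [490.8, 331.1, 168.1]
eef_rot: [[-0.999, -0.049, 0.004], [-0.049, 0.999, 0.014], [-0.004, 0.014, -1.0]]
contact_force: [0.1, -0.0, 0.1]
width: 50.9
```

```bash
python3 - <<'E'
from h import *
o=manip.get_obs(); print(o['tcp_pos'],o['contact_force'],o['t'])
im=shot('top','top13'); copper(im); a=load('top0')
cv2.imwrite('pics/crop13.png',cv2.resize(im['color'][135:200,265:375,::-1],None,fx=7,fy=7,interpolation=cv2.INTER_CUBIC))
# bystanders: shift of patches against the first picture
for n,(u,v) in dict(cap=(404,229),mallet=(210,211),punch=(222,165),pane0=(416,174),pane1=(462,212)).items():
    g=lambda i:cv2.cvtColor(i['color'],cv2.COLOR_RGB2GRAY)
    m=cv2.matchTemplate(g(im)[v-30:v+30,u-30:u+30],g(a)[v-20:v+20,u-20:u+20],cv2.TM_CCOEFF_NORMED); _,s,_,l=cv2.minMaxLoc(m); print(n,l[0]-10,l[1]-10,round(s,2))
E
```

```text
[490.83362494 331.06656964 168.14514628] [ 0.13937238 -0.01311557  0.07507323] 19.425
copper patch centre [87 13  9  6 51] [695.3 -66.1  24. ] bay [ 19.9 -82.9]
cap 0 0 1.0
mallet -10 -10 0.34
punch 0 0 0.99
pane0 0 0 0.99
pane1 0 0 0.99
```

View pics/crop13.png

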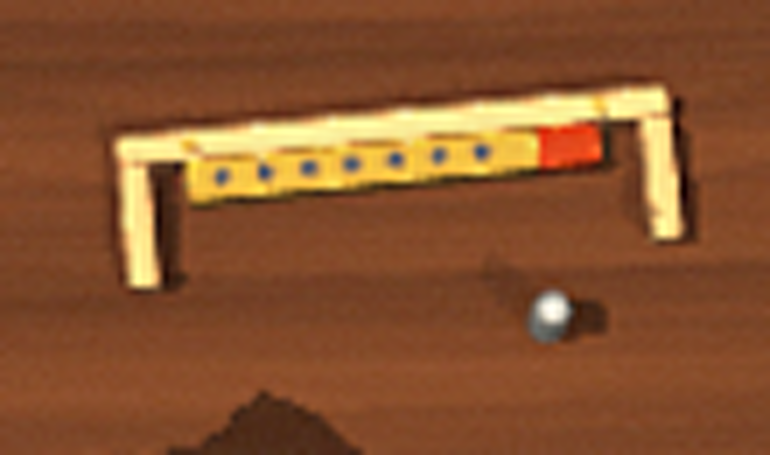

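The rail lies flat along the back wall, with its plain end at crop (188,178) and copper end at (602,147). The mallet match is low because the arm covers it in this picture; the gripper is ~110 mm above it. Handing in.

```bash
python3 - <<'E'
from h import *
im=load('top13')
for x,y in((602,147),(188,178)): print(BAY.loc(cp(im,x,y,24,265,135,7)).round(1))
print(manip.sign_off())
E
```

```text
[ 17.9 -98.6]
[ 21.9 102.3]
the job is handed in; nothing more can be done
None
```

The rail is in the bay, flat against the back wall with its copper end on the right, and I handed the job in at about 19.5 s. I pushed it to a slant with two fingers, pushed it endwise past the post in two stages with a small swing between them, and then swung the plain end in and pressed it home.

- **Rail position:** in the bay's frame the copper end measures (17.9, -98.6) mm and the plain end (21.9, 102.3) mm, both within limits. The 4 mm difference in x is within my measuring error.
- **On the way:** the copper tip was at about (14, -65) mm inside the bay while the plain end was still at about (-94, 104) mm, so the intermediate condition was met.
- **Finish:** the gripper ended about 168 mm up, clear of everything, with about 0 N on the wrist.
- **Bystanders:** the cap, punch and both panes show no shift against the first picture. I could not check the mallet because the arm hid it in the last picture (match score only 0.34), and I did not compare the drawer pull; no move brought the fingers down near either.
- **Mishap:** the fingertips once touched the bench with 62 N vertically (about 72 N in all, under the 120 N wrist limit). I raised them at once, and the rail did not move.

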